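# Put the clicker dies away in their bolted chest

## Robot

A 6-joint arm with a two-finger parallel gripper is mounted at the origin on the work surface. World frame = base frame: x ahead of the robot, y to its left, z up, the work surface at z = 0. Lengths are in m, angles in rad, forces in N, time in s.
With the tool pointing down it reaches from about 0.35 to 0.8 m from the base axis. Payload 7.3 kg.
Tool frame: the origin (TCP) lies at the very end of the fingers, on their centre line; the grasp point (between the pads) lies 19 mm behind it; z points along the fingers, y is the line along which they close (so a half turn about z gives the same grasp; the last joint's range is limited). The gripper opens to 85 mm and grips with 20 to 120 N. Pads are 22 mm wide; open, the fingers measure 114 mm over their backs; the gripper's body (76 mm by 85 mm) begins 54 mm behind the grasp point. The pads swing forward as they close: fully open they stand 13 mm farther back than shut.
Start: joints at [0.98, 0.342, 1.524, -0, 1.275, -0.146], TCP at [0.226, 0.474, 0.231] pointing down, gripper open.
Joint ranges: [-2.53, 2.53], [-0.77, 2.02], [0.04, 2.7], [-1, 4.14], [0.28, 2.66], [-3.11, 3.11]. Speed limits (rad/s): [2.57, 2.57, 3.14, 3.14, 3.14, 3.14].

## Interface

Orientations are given as a rotation vector (axis times angle).
In Python, from workcell import bot gives the robot as it stands. The module is installed in compiled form; this text tells all that it offers.
- The arm moves only by the shell command python3 -m handwheel 'ROWS' [FORCE]. ROWS is JSON, a list that holds one entry, the list of rows, each a list of 7 numbers: the turn, a rotation vector about the tool's x, y, z in degrees, then the shift along the tool's x, y, z in cm, then the closure, from 0 (fully open) to 1 (shut). A call has exactly 5 rows; each row is the pose to reach, as a shift and turn from the pose commanded when the call began, along the tool's axes at that moment; what a row does not reach only later rows make up. A row lasts 1/10 s, in which the tool goes at most 50 mm and 8.59 degrees, less where a joint would pass 70% of its speed; a pose out of reach is approached as far as the arm can. A call with a gripper value outside its range is refused whole. The fingers move at their own pace and stop on an object; FORCE is the grip in N (left out, the last holds). Time passes only in rows, so rows that repeat a pose let the fingers close, or fill a call up. It gives the time, the measured TCP pose, the force, the opening and the grip force at its end, in the units of the state.
- bot.read_state(): the state, without advancing time (a new reading comes with each control period).
- bot.grab_frame(name): name is "side" or "top"; returns the picture (420x560x3 uint8, red, green, blue); there is no depth.
- bot.get_calibration(name): a dict with "fovy" (degrees; the focal length in pixels is half the picture's height over the tangent of half this angle, whatever the lens; pixels are square), "cx", "cy" (the principal point, pixels), "camera_from_world" (4x4, takes a point from world to camera coordinates). Camera axes: x right, y down, z forward; pixel columns grow to the right and rows downward; lengths in m; the calibration is good to about 2 mm. A picture is of the moment at which its call begins. get_calibration takes no time and is no camera call.
- bot.sign_off(): hands the job in; it is judged then, once.
Trained networks look in the newest picture that a camera, given by its name, has taken for a name from the list of things; names that differ only in an ending like _2 or _b are one class to them, and where a whole thing is asked for, a point or a joint stands for the part that bears it (a point fixed in the world has none). Each returns a list of dicts, best first, with "confidence" (0 to 1); they miss things now and then, are a little off and sometimes report something else, mostly with a low value. They report only what shows in the picture. A call takes as long as a camera call. They do not tell look-alikes from the thing itself.
- bot.boxes_of(camera, query): "rect" ([centre column, centre row, width, height] in pixels, round what is visible of it).
- bot.cut_out(camera, query): "region" (420x560 bool, what is visible of it) and "rect" ([centre column, centre row, width, height] in pixels, round what is visible of it).
The state is a dict: "time": time; "joints": joint angles; "qd": joint speeds; "joint_efforts": joint torques, N m; "tool_pos": TCP position; "orientation": TCP orientation; "force": force on the tool from outside, world axes, zero at the start; "torque": the same for the moment, N m; "grip_width": opening from 0.0 (shut) to 1.0 (fully open); "grip_force": force on a finger pad.
Only numpy, scipy, OpenCV 4.12 (cv2) and the standard library are available. Lean on these libraries where they do the work, as an engineer would, in place of code of your own. Each camera call takes 0.05 s, during which the arm holds its last target. There are 200 camera calls.

## Task

Put the clicker dies away: lift the handle of the chest's bolt clear of its notch, draw the bolt fully back, and fold the lid up until it stands straight upright. Stand every die that is on the bench on the chest floor, side by side on its cutting edge, then fold the lid fully shut, push the bolt fully home and lay its handle down in the notch. Leave the mug, the jar and the hammer where they are.

Things in the scene. Friction and masses are not known exactly. Their poses are not given: they have to be found in the camera images.
- chest: plywood chest, fixed to the bench. Origin: middle of its underside; z up. Outside 230 mm (x) x 190 mm (y) x 80 mm high. The lid is hinged on its -y rim. Along the outside of its +y wall runs a ledge 50 mm wide (y = 95 to 145 mm), its top at z = 80 mm, which carries the bolt.
- chest_floor (a point): middle of the chest's inner floor (chest frame), 10 mm above the bench; inside 210 mm (x) x 170 mm (y), rim 70 mm above the floor.
- lid_hinge (a point): middle of the lid's hinge line, which runs along the chest's x; at chest y = -95 mm, z = 80 mm (axes of the chest).
- lid (a joint): lid angle in rad: 0 shut, 1.57 upright, stop at 2.0. The hinge is stiff (about 0.5 N m): the lid stays at any angle. The lid is a plywood board 230 x 190 x 10 mm, 0.35 kg, its underside at hinge height when shut, with a steel tongue on its free (+y) edge at chest x = 50 to 80 mm, whose tip is 225 mm from the hinge line.
- lid_bar (a point): middle of the lid's handle: a 12 mm round steel bar 100 mm long, parallel to the hinge, standing 40 mm off the lid's outer face; it can turn between the fingers. Lid shut: 170 mm from the hinge line towards chest +y and 50 mm above it; lid upright: 170 mm above it and 50 mm towards -y. Axes of the lid.
- bolt_rod (a point): point on the middle line of the bolt's guide, at chest x = 0, y = 113 mm, z = 94 mm (axes of the chest). The bolt is a 12 mm round rod lying along the chest's x, in brackets at x = -103 and +31 mm and a keeper at x = +95 mm (24 mm wide, tops at z = 106 mm).
- bolt (a joint): how far the bolt is drawn, in m, along the chest's -x: 0 fully home, 0.065 fully back (a stop at either end). Home, the rod lies over the lid's tongue (chest x = 50 to 80 mm) and holds the lid shut; the tongue is free beyond 0.05. Friction about 2 N. It slides only while its handle is lifted clear of the notch.
- bolt_handle (a joint): turn of the bolt's handle about the rod, in rad: 0 level in the notch, pointing to chest +y; 1.57 straight up; stop at 1.65; clear of the notch above about 0.75. A round stalk 14 mm thick reaching 73 mm from the rod's middle. Let go, it falls by its own weight: into the notch if the bolt is within 3 mm of home, else on to the wall, resting at about 0.7.
- handle_grip (a point): the point to grip on the bolt's handle, on the stalk's middle line 55 mm from the rod's middle. It moves with the handle and the bolt. Handle level in the notch: chest x = 0, y = 168 mm, z = 94 mm, with only the bench below.
- notch (a point): the notch, a gap 20 mm wide along chest x in a steel wall 10 mm thick (chest y = 133 to 143 mm, x = -95 to +25 mm) which stands on the ledge up to z = 102 mm; this point is the notch's middle, level with the rod (axes of the chest).
- die_a: steel die, 0.45 kg: a band 25 mm high standing on its edge, 90 x 56 mm in plan, oblong; above it, along its length (x axis), a carrying bar 76 mm long, 12 mm wide, 14 mm high, its middle 53 mm above the edge, on two 12 mm posts at x = -26 and +26 mm. Origin: middle of the underside; z up. None if absent.
- die_b: steel die, 0.45 kg: a band 25 mm high standing on its edge, 90 x 56 mm in plan, one end pointed; above it, along its length (x axis), a carrying bar 76 mm long, 12 mm wide, 14 mm high, its middle 53 mm above the edge, on two 12 mm posts at x = -26 and +26 mm. Origin: middle of the underside; z up. None if absent.
- die_c: steel die, 0.45 kg: a band 25 mm high standing on its edge, 90 x 56 mm in plan, both ends tapered; above it, along its length (x axis), a carrying bar 76 mm long, 12 mm wide, 14 mm high, its middle 53 mm above the edge, on two 12 mm posts at x = -26 and +26 mm. Origin: middle of the underside; z up. None if absent.
- die_d: steel die, 0.45 kg: a band 25 mm high standing on its edge, 90 x 56 mm in plan, one end tapered; above it, along its length (x axis), a carrying bar 76 mm long, 12 mm wide, 14 mm high, its middle 53 mm above the edge, on two 12 mm posts at x = -26 and +26 mm. Origin: middle of the underside; z up. None if absent.
- mug: black mug, 80 mm wide, 95 mm high; not to be disturbed. Origin: middle of its foot.
- jar: amber glass jar with a steel lid, 70 mm wide, 90 mm high; not to be disturbed. Origin: middle of its foot.
- hammer: hammer lying on the bench; not to be disturbed.
There are look-alikes about, which are no part of the job. Leave any green or turquoise look-alike of the die_c alone. Leave any red look-alike of the die_a alone.

How it is judged:
On the way, in this order (a step that is already met when the one before it is completed fails the run):
1. the bolt's handle is lifted clear of the notch (value of joint bolt_handle above 0.6 rad), for 0.1 s.
2. the bolt is drawn back clear of the lid's tongue (value of joint bolt above 0.052 m), for 0.2 s.
3. the lid stands upright (value of joint lid between 1.38 and 1.76 rad), for 0.3 s.
4. every die stands on the chest floor (x of die_a in the frame of chest between -0.1 and 0.1 m and y of die_a in the frame of chest between -0.08 and 0.08 m and z of die_a in the frame of chest between 0 and 0.022 m and angle between each of die_a, die_b, die_c, die_d's own z axis and vertical below 0.25 rad and x of die_b in the frame of chest between -0.1 and 0.1 m and y of die_b in the frame of chest between -0.08 and 0.08 m and z of die_b in the frame of chest between 0 and 0.022 m and x of die_c in the frame of chest between -0.1 and 0.1 m and y of die_c in the frame of chest between -0.08 and 0.08 m and z of die_c in the frame of chest between 0 and 0.022 m and x of die_d in the frame of chest between -0.1 and 0.1 m and y of die_d in the frame of chest between -0.08 and 0.08 m and z of die_d in the frame of chest between 0 and 0.022 m), for 0.3 s.
5. the lid is shut (value of joint lid below 0.035 rad), for 0.2 s.
6. the bolt is pushed home (value of joint bolt below 0.005 m), for 0.2 s.
At the end, for the whole second after the job is handed in: every die present stands upright (within 0.25 rad) on its edge on the chest floor, the lid is shut (within 0.035 rad), the bolt home (within 5 mm) and its handle down in the notch (below 0.2 rad); all at rest and let go (all of step 4 and value of joint lid below 0.035 rad and value of joint bolt below 0.005 m and value of joint bolt_handle below 0.2 rad and linear speed of each of die_a, die_b, die_c, die_d below 0.03 m/s); the robot touches nothing.
It fails at once if the mug is pushed more than 30 mm or tipped over (distance of mug from where it was at the start of the episode above 0.03 m or angle between mug's own z axis and vertical above 0.5 rad).
It fails at once if the jar is pushed more than 30 mm or tipped over (distance of jar from where it was at the start of the episode above 0.03 m or angle between jar's own z axis and vertical above 0.5 rad).
It fails at once if the hammer is pushed more than 30 mm (distance of hammer from where it was at the start of the episode above 0.03 m).
Of die_a, die_b, die_c, die_d only 2 to 4 are there at a start; the rules pass over those that are not, and their reading is None.
At some moment in a run one of die_a, die_b, die_c, die_d may be knocked a few centimetres aside while the robot is not near it.
Once in a run the grip may slacken for a moment while it holds something.
It also fails if it takes over 210 s, if anything falls off the work surface, if the arm or the gripper's body presses on something with over 40 N, if the wrist force passes 120 N, or if a joint passes its speed limit or range.

## Working session

There is one attempt and no reset: what is moved stays moved. The work goes in short steps, Python scripts to look and compute and a shell command to move; the robot and the scene stay as the last step left them, time stands still between calls to the robot, and variables do not carry over. Pictures are saved under pics/ and viewed, at most 14 in all, crops included, and the job is handed in when it is done.

```bash
mkdir -p pics
python3 - <<'E'
from workcell import bot
import cv2,numpy as np
for n in("top","side"):
    f=bot.grab_frame(n); cv2.imwrite(f"pics/{n}0.png",f[:,:,::-1])
    c=bot.get_calibration(n); print(n,c["fovy"],c["cx"],c["cy"]); print(np.round(c["camera_from_world"],4).tolist())
    for q in("die_a","die_b","die_c","die_d","chest","bolt_handle","notch","lid","lid_bar","mug","jar","hammer"):
        print(q,[(np.round(d["rect"]).astype(int).tolist(),round(d["confidence"],2)) for d in bot.boxes_of(n,q)][:5])
print(bot.read_state())
E
```

```text
top 45.56530057510092 271.97990567915866 215.04789056790045
[[0.0099, -0.9997, -0.0222, 0.0123], [-0.9852, -0.006, -0.1712, 0.5462], [0.171, 0.0236, -0.985, 1.342], [0.0, 0.0, 0.0, 1.0]]
die_a [([211, 251, 35, 28], 0.96), ([131, 198, 35, 26], 0.74), ([226, 287, 32, 24], 0.69), ([170, 238, 30, 31], 0.59), ([284, 226, 35, 70], 0.43)]
die_b [([211, 251, 35, 28], 0.96), ([131, 198, 35, 26], 0.74), ([226, 287, 32, 24], 0.69), ([170, 238, 30, 31], 0.59), ([284, 226, 35, 70], 0.43)]
die_c [([211, 251, 35, 28], 0.96), ([131, 198, 35, 26], 0.74), ([226, 287, 32, 24], 0.69), ([170, 238, 30, 31], 0.59), ([284, 226, 35, 70], 0.43)]
die_d [([211, 251, 35, 28], 0.96), ([131, 198, 35, 26], 0.74), ([226, 287, 32, 24], 0.69), ([170, 238, 30, 31], 0.59), ([284, 226, 35, 70], 0.43)]
chest [([323, 216, 109, 98], 0.9)]
bolt_handle [([282, 226, 32, 10], 0.69)]
notch [([323, 218, 112, 96], 0.88)]
lid [([332, 213, 93, 94], 0.76)]
lid_bar [([331, 214, 94, 93], 0.94)]
mug [([233, 146, 29, 37], 0.98)]
jar [([177, 157, 28, 30], 0.79)]
hammer [([432, 228, 91, 51], 0.7)]
side 54.2906930664595 274.8573838941963 21
[... 1026 characters left out ...]
296, 366, 52, 103], 0.69)]
{'time': 1.3, 'joints': array([ 9.80010539e-01,  3.41963266e-01,  1.52408296e+00,  2.19107966e-05,
        1.27540514e+00, -1.45997822e-01]), 'qd': array([ 0.00121271, -0.00064637,  0.00053268,  0.00011878,  0.00010435,
        0.00133137]), 'joint_efforts': array([ 1.26938172e-03, -4.33554876e+01, -2.46274567e+01, -1.59933029e-04,
        1.41928513e-04,  5.73306991e-06]), 'tool_pos': array([0.22587713, 0.47395282, 0.23134655]), 'orientation': array([6.92929116e-01, 3.06418942e+00, 2.18886685e-04]), 'force': array([-0.03702539, -0.98341506, -0.49940305]), 'torque': array([ 0.01238799, -0.02049964,  0.02052612]), 'grip_force': 0.0, 'grip_width': 0.9980743420572146}
```

View pics/top0.png

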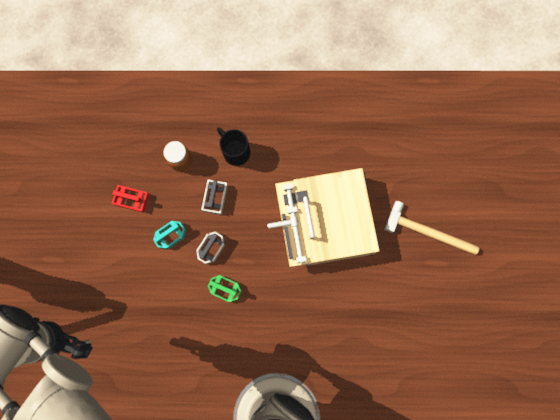

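View pics/side0.png

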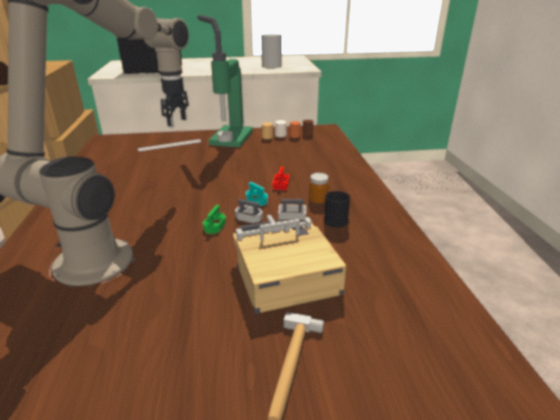

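Run:
```python
import cv2
t=cv2.imread("pics/top0.png");s=cv2.imread("pics/side0.png")
cv2.imwrite("pics/t1.png",cv2.resize(t[160:280,190:390],None,fx=4,fy=4,interpolation=cv2.INTER_CUBIC))
cv2.imwrite("pics/s1.png",cv2.resize(s[180:320,200:360],None,fx=4,fy=4,interpolation=cv2.INTER_CUBIC))
```

```text
(no output)
```

View pics/t1.png

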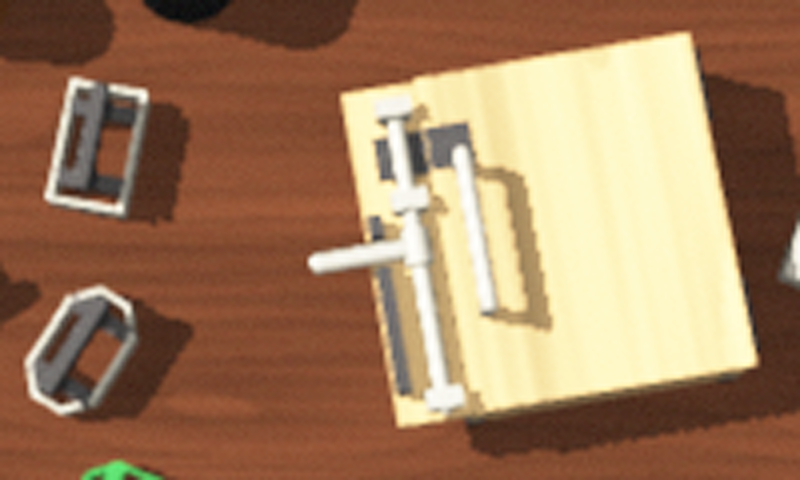

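View pics/s1.png

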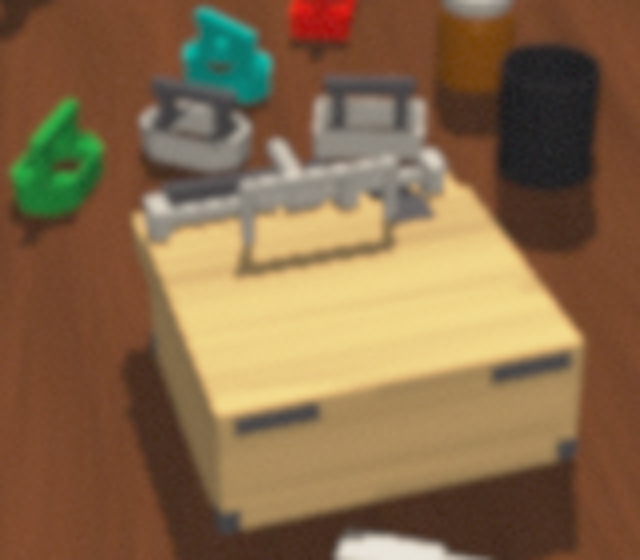

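```bash
cat > h.py <<'E'
from workcell import bot
import numpy as np, cv2, json, os
from scipy.optimize import least_squares
from scipy.spatial.transform import Rotation as R
def proj(n,P):
    c=bot.get_calibration(n); f=210/np.tan(np.radians(c["fovy"]/2)); T=np.array(c["camera_from_world"])
    q=np.atleast_2d(P)@T[:3,:3].T+T[:3,3]; return q[:,:2]/q[:,2:]*f+[c["cx"],c["cy"]]
def fit(obs,x0):
    """obs: {cam: (local pts, pixels)} -> x,y,yaw of a thing standing at z=0"""
    def w(v,L): return np.array(L,float)@R.from_euler('z',v[2]).as_matrix().T+[v[0],v[1],0]
    r=lambda v: np.concatenate([(proj(n,w(v,L))-p).ravel() for n,(L,p) in obs.items()])
    s=least_squares(r,x0,loss='soft_l1'); return s.x,np.round(s.fun.reshape(-1,2),1).tolist()
def chest(p,m=1e-3):   # chest mm -> world
    v=np.load("chest.npy"); return R.from_euler('z',v[2]).apply(np.array(p,float)*m)+[v[0],v[1],0]
def down(yaw):  # tool down, its y (closing) axis at world angle yaw (chosen mod pi near current)
    c=R.from_rotvec(bot.read_state()["orientation"])
    best=None
    for k in (0,np.pi):
        a=yaw+k; y=np.array([np.cos(a),np.sin(a),0]); z=np.array([0,0,-1.]); M=R.from_matrix(np.c_[np.cross(y,z),y,z])
        d=(c.inv()*M).magnitude()
        if best is None or d<best[0]: best=(d,M)
    return best[1]
def delta(g,M,back=.019):
    """rows to bring the grasp point to g with orientation M"""
    s=bot.read_state(); c=R.from_rotvec(s["orientation"]); t=np.array(g)+M.apply([0,0,back])
    d=t-s["tool_pos"]; print("turn",np.round((c.inv()*M).as_rotvec(degrees=True),1),"shift cm",np.round(c.inv().apply(d)*100,2),"j6",round(s["joints"][5],2))
def then(M,v,yaw=None): # chest-frame vector mm -> shift in tool axes of M, cm
    w=R.from_euler('z',np.load("chest.npy")[2]).apply(v); print("  then",np.round(M.inv().apply(w)/10,2))
E
python3 - <<'E'
from h import *
def tp(a): return (np.array(a)+.5)/4-.5+[190,160]
def sp(a): return (np.array(a)+.5)/4-.5+[200,180]
T=[((115,145,80),(341,94)),((-115,145,80),(399,427)),((115,-95,90),(690,33)),((-115,-95,90),(757,365)),((0,186,94),(312,263)),((95,113,106),(393,104)),((-103,113,106),(445,395)),((50,75,136),(461,147)),((-50,75,136),(488,312))]
S=[((-115,-95,90),(218,415)),((115,-95,90),(580,340)),((-115,-95,0),(222,530)),((115,-95,0),(575,460))]
f=lambda O,g:(np.array([o[0] for o in O])*1e-3,g([o[1] for o in O]))
v,r=fit({"top":f(T,tp),"side":f(S,sp)},[.55,-.08,.15]); print(v,r); np.save("chest.npy",v)
v1,r=fit({"top":f([((45,28,25),(75,78)),((45,-28,25),(148,90)),((-45,-28,25),(127,214)),((-45,28,25),(45,198)),((38,0,60),(92,87)),((-38,0,60),(75,190))],tp),"side":f([((38,0,60),(415,80)),((-38,0,60),(320,80))],sp)},[.6,.15,-.1]);print(v1,r)
v2,r=fit({"top":f([((38,0,60),(100,303)),((-38,0,60),(53,390))],tp),"side":f([((38,0,60),(238,98)),((-38,0,60),(155,80))],sp)},[.5,.15,-.3]);print(v2,r)
from math import *
np.save("dies.npy",[v1,v2])
print("handle",chest([0,168,94]),"bar",chest([0,75,130]))
M=down(v[2]); delta(chest([0,168,200]),M); then(M,[0,0,-106]);then(M,[0,-55*(1-cos(1.2)),55*sin(1.2)]);then(M,[-65,0,0])
E
```

```text
[ 0.54068139 -0.15451158  0.17040369] [[0.4, -0.0], [-0.2, -0.3], [-0.0, 0.2], [-0.2, 0.3], [-0.7, 0.3], [0.2, 0.4], [-0.3, 0.5], [0.5, 1.3], [0.4, -2.4], [-0.0, -0.3], [1.5, 0.5], [0.2, 0.2], [-0.1, -1.0]]
[ 0.60289538  0.18357989 -0.17200231] [[-1.0, 0.5], [-0.1, 0.8], [-1.1, 0.3], [0.1, 0.9], [2.2, -0.7], [1.0, -0.1], [0.7, -0.5], [1.5, -0.9]]
[ 0.45710418  0.18697537 -0.47861466] [[1.4, -1.6], [-0.4, 1.2], [0.1, -1.1], [-0.3, -0.3]]
handle [0.51219191 0.01105517 0.094     ] bar [ 0.52796287 -0.08059786  0.13      ]
turn [ 0.  -0.  54.8] shift cm [-45.76 -29.47   5.03] j6 -0.15
  then [ 0.   0.  10.6]
  then [-3.51  0.   -5.13]
  then [-0.  -6.5  0. ]
```

```bash
python3 -m handwheel '[[[0,0,8,-5,-3,0,0.4],[0,0,16,-9,-6,0,0.4],[0,0,24,-13.5,-9,0,0.4],[0,0,32,-18,-12,0,0.4],[0,0,40,-21.5,-13.7,0,0.4]]]' 50
python3 - <<'E'
from h import *
v=np.load("chest.npy");M=down(v[2]); delta(chest([0,168,200]),M)
E
```

```text
time: 1.8
tool_pos: [0.3583, 0.2602, 0.2316]
orientation: [1.706, 2.638, 0.001]
force: [1.1, -0.2, 0.2]
grip_width: 0.603
grip_force: 0.0
turn [ 0.  -0.  14.5] shift cm [-29.04   3.82   5.06] j6 0.03
```

```bash
python3 -m handwheel '[[[0,0,5,-4.9,0.6,1,0.4],[0,0,10,-9.8,1.2,2,0.4],[0,0,14.5,-14.6,1.9,3,0.4],[0,0,14.5,-19.4,2.5,4,0.4],[0,0,14.5,-24.2,3.2,4.5,0.4]]]'
python3 - <<'E'
from h import *
v=np.load("chest.npy");M=down(v[2]); delta(chest([0,168,200]),M)
E
```

```text
time: 2.3
tool_pos: [0.4879, 0.0531, 0.1857]
orientation: [-2.019, -2.406, 0.0]
force: [0.4, 1.3, 1.1]
grip_width: 0.602
grip_force: 0.0
turn [-0.  -0.   0.2] shift cm [-4.56  1.67  0.46] j6 -0.22
```

```bash
python3 -m handwheel '[[[0,0,0,-4.6,1.6,0.5,0.4],[0,0,0,-4.6,1.6,4,0.4],[0,0,0,-4.6,1.6,8,0.4],[0,0,0,-4.6,1.6,11,0.4],[0,0,0,-4.6,1.6,11,0.4]]]' && python3 -m handwheel '[[[0,0,0,0,0,0,1],[0,0,0,0,0,0,1],[0,0,0,0,0,0,1],[0,0,0,0,0,0,1],[0,0,0,0,0,0,1]]]' 50
python3 - <<'E'
from h import *
v=np.load("chest.npy");M=down(v[2]); delta(chest([0,168,94]),M)
f=bot.grab_frame("side");cv2.imwrite("pics/s2.png",cv2.resize(f[160:300,190:360,::-1],None,fx=4,fy=4))
E
```

```text
time: 2.8
tool_pos: [0.5085, 0.0127, 0.0728]
orientation: [-2.015, -2.401, 0.007]
force: [0.1, 0.3, 1.0]
grip_width: 0.598
grip_force: 0.0
time: 3.3
tool_pos: [0.5104, 0.0123, 0.0782]
orientation: [2.018, 2.408, -0.002]
force: [-5.6, -3.0, 6.6]
grip_width: 0.144
grip_force: 48.6
turn [-0.   0.   0.3] shift cm [-0.15  0.16  0.32] j6 -0.3
```

View pics/s2.png

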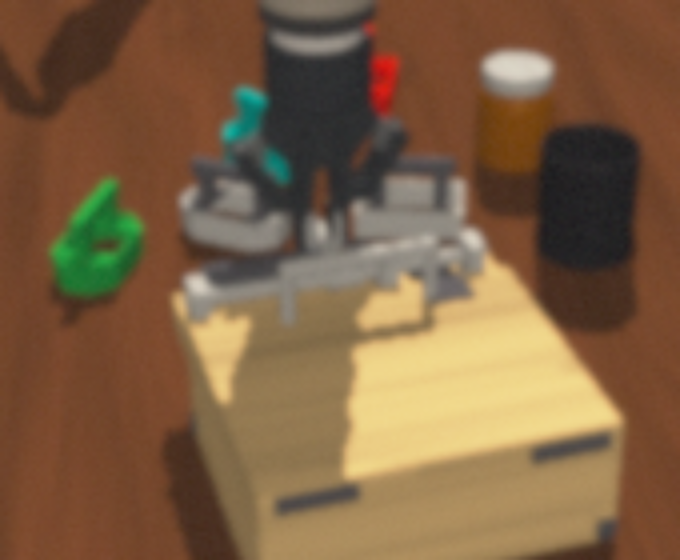

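```bash
python3 -m handwheel '[[[0,0,0,-0.03,0,-0.6,1],[0,0,0,-0.1,0,-1.1,1],[0,0,0,-0.25,0,-1.6,1],[0,0,0,-0.55,0,-2.4,1],[0,0,0,-0.95,0,-3.1,1]]]' && python3 -m handwheel '[[[0,0,0,-0.4,0,-0.5,1],[0,0,0,-0.8,0,-0.9,1],[0,0,0,-1.3,0,-1.35,1],[0,0,0,-1.8,0,-1.7,1],[0,0,0,-2.3,0,-1.95,1]]]'
```

```text
time: 3.85
tool_pos: [0.5119, 0.0032, 0.1075]
orientation: [-2.017, -2.405, 0.002]
force: [-3.3, -1.6, -10.7]
grip_width: 0.146
grip_force: 48.7
time: 4.35
tool_pos: [0.516, -0.0196, 0.1268]
orientation: [-2.018, -2.405, 0.001]
force: [-4.5, -3.4, -12.0]
grip_width: 0.138
grip_force: 48.7
```

```bash
python3 -m handwheel '[[[0,0,0,0,-1,0,1],[0,0,0,0,-2,0,1],[0,0,0,0,-3,0,1],[0,0,0,0,-4,0,1],[0,0,0,0,-5,0,1]]]' && python3 -m handwheel '[[[0,0,0,0,-0.7,0,1],[0,0,0,0,-1.2,0,1],[0,0,0,0,-1.4,0,1],[0,0,0,0,-1.4,0,1],[0,0,0,0,-1.4,0,1]]]'
python3 - <<'E'
from h import *
v=np.load("chest.npy");M=down(v[2]); delta(chest([-65,168-35,94+51]),M)
f=bot.grab_frame("side");cv2.imwrite("pics/s3.png",cv2.resize(f[160:300,190:360,::-1],None,fx=4,fy=4))
E
```

```text
time: 4.85
tool_pos: [0.4686, -0.0293, 0.1272]
orientation: [2.017, 2.403, 0.002]
force: [3.9, -5.6, -14.1]
grip_width: 0.137
grip_force: 48.9
time: 5.35
tool_pos: [0.4545, -0.0317, 0.1271]
orientation: [2.017, 2.404, 0.001]
force: [1.2, -7.0, -14.7]
grip_width: 0.133
grip_force: 49.0
turn [0.2 0.1 0.2] shift cm [-0.27 -0.09  0.11] j6 -0.41
```

View pics/s3.png

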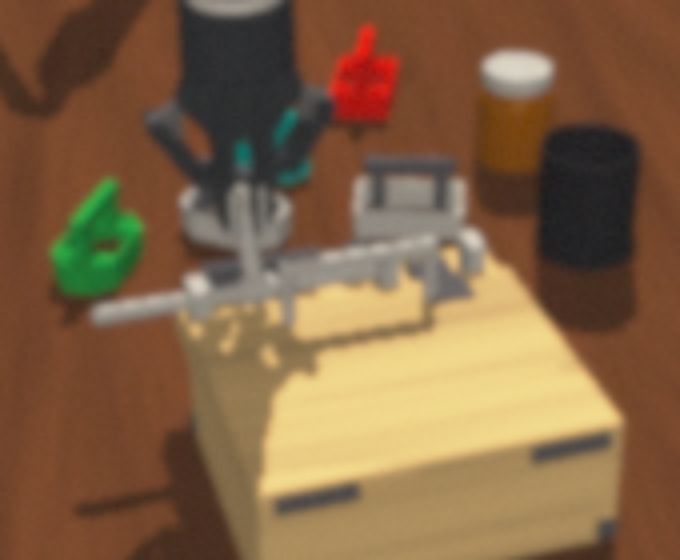

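```bash
python3 -m handwheel '[[[0,0,0,0,0,0,0.4],[0,0,0,0,0,0,0.4],[0,0,0,0,0,0,0.4],[0,0,0,0,0,-4,0.4],[0,0,0,0,0,-9,0.4]]]' && python3 -m handwheel '[[[0,0,8,0,0,0,0.4],[0,0,16,0,0,0,0.4],[0,0,24,0,0,0,0.4],[0,0,32,0,0,0,0.4],[0,0,40,0,0,0,0.4]]]' && python3 -m handwheel '[[[0,0,8,0,0,0,0.4],[0,0,16,0,0,0,0.4],[0,0,24,0,0,0,0.4],[0,0,32,0,0,0,0.4],[0,0,40,0,0,0,0.4]]]'
python3 - <<'E'
from h import *
v=np.load("chest.npy");M=down(v[2]+np.pi/2); delta(chest([-20,75,180]),M);then(M,[0,0,-50]);then(M,[0,10,0])
E
```

```text
time: 5.9
tool_pos: [0.4528, -0.0301, 0.2169]
orientation: [-2.017, -2.405, 0.002]
force: [2.6, 0.1, 0.1]
grip_width: 0.603
grip_force: 0.0
time: 6.4
tool_pos: [0.4542, -0.0304, 0.2175]
orientation: [2.724, 1.563, 0.003]
force: [-1.1, -0.0, 0.4]
grip_width: 0.601
grip_force: 0.0
time: 6.9
tool_pos: [0.4542, -0.0304, 0.2175]
orientation: [3.095, 0.537, 0.003]
force: [-0.4, -0.4, -0.6]
grip_width: 0.598
grip_force: 0.0
turn [ 0.  -0.1  9.9] shift cm [3.27 6.87 5.66] j6 0.99
  then [0. 0. 5.]
  then [-0. -1.  0.]
```

```bash
python3 -m handwheel '[[[0,0,8,2,4,0,0.4],[0,0,9.9,3.27,6.87,0,0.4],[0,0,9.9,3.27,6.87,3,0.4],[0,0,9.9,3.27,6.87,5.7,0.4],[0,0,9.9,3.27,6.87,5.7,0.4]]]'
python3 - <<'E'
from h import *
v=np.load("chest.npy");M=down(v[2]+np.pi/2); delta(chest([-20,75,130]),M)
f=bot.grab_frame("side");cv2.imwrite("pics/s4.png",cv2.resize(f[160:300,190:360,::-1],None,fx=4,fy=4))
E
```

```text
time: 7.4
tool_pos: [0.5063, -0.0833, 0.1572]
orientation: [-3.127, -0.277, 0.008]
force: [-0.8, -0.2, 0.8]
grip_width: 0.599
grip_force: 0.0
turn [-0.2  0.3  0.3] shift cm [0.2  0.11 4.62] j6 1.08
```

View pics/s4.png

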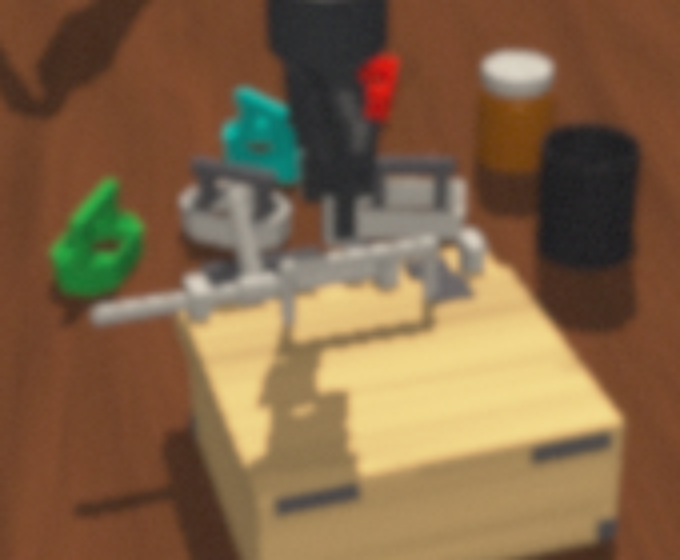

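```bash
python3 -m handwheel '[[[0,0,0,0.2,0.1,2,0.4],[0,0,0,0.2,0.1,4.6,0.4],[0,0,0,0.2,0.1,4.6,0.4],[0,0,0,0.2,0.1,4.6,0.4],[0,0,0,0.2,0.1,4.6,1]]]' && python3 -m handwheel '[[[0,0,0,0,0,0,1],[0,0,0,0,0,0,1],[0,0,0,0,0,0,1],[0,0,0,0,0,0,1],[0,0,0,0,0,0,1]]]' 60
python3 - <<'E'
from h import *
v=np.load("chest.npy");M=down(v[2]+np.pi/2); delta(chest([-20,75,130]),M)
# arc increments in tool axes (tool y=-chest y, tool z down), r=(170,50)
for i in range(0,8):
    a0=np.array([170,50.]); 
    f=lambda t: np.array([170*np.cos(t)-50*np.sin(t),170*np.sin(t)+50*np.cos(t)])
    t0=i*.2; print(round(t0,2),[(round(-(f(t)-f(t0))[0]/10,2),round(-(f(t)-f(t0))[1]/10,2)) for t in t0+np.array([.04,.08,.12,.16,.2])])
E
```

```text
time: 7.95
tool_pos: [0.5114, -0.0848, 0.1159]
orientation: [3.128, 0.277, 0.005]
force: [-0.0, -0.1, -0.5]
grip_width: 0.443
grip_force: 0.0
time: 8.45
tool_pos: [0.5107, -0.0842, 0.1151]
orientation: [-3.129, -0.277, -0.003]
force: [-0.3, 1.9, 6.5]
grip_width: 0.112
grip_force: 58.5
turn [-0.  -0.1  0.3] shift cm [-0.24 -0.06  0.41] j6 1.08
0.0 [(np.float64(0.21), np.float64(-0.68)), (np.float64(0.45), np.float64(-1.34)), (np.float64(0.72), np.float64(-2.0)), (np.float64(1.01), np.float64(-2.64)), (np.float64(1.33), np.float64(-3.28))]
0.2 [(np.float64(0.34), np.float64(-0.62)), (np.float64(0.71), np.float64(-1.23)), (np.float64(1.1), np.float64(-1.82)), (np.float64(1.52), np.float64(-2.39)), (np.float64(1.96), np.float64(-2.95))]
0.4 [(np.float64(0.46), np.float64(-0.54)), (np.float64(0.94), np.float64(-1.06)), (np.float64(1.44), np.float64(-1.56)), (np.float64(1.96), np.float64(-2.04)), (np.float64(2.5), np.float64(-2.5))]
0.6 [(np.float64(0.56), np.float64(-0.44)), (np.float64(1.13), np.float64(-0.85)), (np.float64(1.72), np.float64(-1.24)), (np.float64(2.33), np.float64(-1.61)), (np.float64(2.95), np.float64(-1.95))]
0.8 [(np.float64(0.63), np.float64(-0.32)), (np.float64(1.28), np.float64(-0.61)), (np.float64(1.94), np.float64(-0.88)), (np.float64(2.6), np.float64(-1.12)), (np.float64(3.28), np.float64(-1.33))]
1.0 [(np.float64(0.68), np.float64(-0.19)), (np.float64(1.37), np.float64(-0.34)), (np.float64(2.07), np.float64(-0.47)), (np.float64(2.77), np.float64(-0.58)), (np.float64(3.48), np.float64(-0.65))]
1.2 [(np.float64(0.71), np.float64(-0.05)), (np.float64(1.42), np.float64(-0.06)), (np.float64(2.12), np.float64(-0.05)), (np.float64(2.83), np.float64(-0.01)), (np.float64(3.54), np.float64(0.05))]
1.4 [(np.float64(0.7), np.float64(0.1)), (np.float64(1.4), np.float64(0.22)), (np.float64(2.09), np.float64(0.37)), (np.float64(2.78), np.float64(0.55)), (np.float64(3.46), np.float64(0.76))]
```

```bash
python3 -m handwheel '[[[0,0,0,0,0.2,-0.7,1],[0,0,0,0,0.45,-1.35,1],[0,0,0,0,0.7,-2,1],[0,0,0,0,1,-2.65,1],[0,0,0,0,1.33,-3.3,1]]]' && python3 -m handwheel '[[[0,0,0,0,0.35,-0.6,1],[0,0,0,0,0.7,-1.25,1],[0,0,0,0,1.1,-1.8,1],[0,0,0,0,1.5,-2.4,1],[0,0,0,0,1.95,-2.95,1]]]'
python3 - <<'E'
from h import *
s=bot.read_state();print(s["torque"]);v=np.load("chest.npy");M=down(v[2]+np.pi/2); t=.4;delta(chest([-20,-95+170*np.cos(t)-50*np.sin(t),80+170*np.sin(t)+50*np.cos(t)]),M)
E
```

```text
time: 8.95
tool_pos: [0.5128, -0.0964, 0.1471]
orientation: [-3.127, -0.276, -0.001]
force: [3.8, 7.0, -3.9]
grip_width: 0.112
grip_force: 58.4
time: 9.45
tool_pos: [0.5161, -0.1147, 0.1769]
orientation: [-3.125, -0.277, -0.001]
force: [2.3, 11.5, 0.3]
grip_width: 0.114
grip_force: 58.4
[ 2.10517172 -0.36811551 -0.07446828]
turn [-0.3 -0.   0.4] shift cm [-0.25  0.13  0.36] j6 1.03
```

```bash
python3 -m handwheel '[[[0,0,0,0,0.45,-0.55,1],[0,0,0,0,0.95,-1.05,1],[0,0,0,0,1.45,-1.55,1],[0,0,0,0,1.95,-2.05,1],[0,0,0,0,2.5,-2.5,1]]]' && python3 -m handwheel '[[[0,0,0,0,0.55,-0.45,1],[0,0,0,0,1.15,-0.85,1],[0,0,0,0,1.7,-1.25,1],[0,0,0,0,2.35,-1.6,1],[0,0,0,0,2.95,-1.95,1]]]' && python3 -m handwheel '[[[0,0,0,0,0.65,-0.3,1],[0,0,0,0,1.3,-0.6,1],[0,0,0,0,1.95,-0.9,1],[0,0,0,0,2.6,-1.1,1],[0,0,0,0,3.3,-1.35,1]]]'
python3 - <<'E'
from h import *
s=bot.read_state();print(s["torque"]);v=np.load("chest.npy");M=down(v[2]+np.pi/2); t=1.;delta(chest([-20,-95+170*np.cos(t)-50*np.sin(t),80+170*np.sin(t)+50*np.cos(t)]),M)
E
```

```text
time: 9.95
tool_pos: [0.5203, -0.1381, 0.2026]
orientation: [-3.123, -0.277, -0.001]
force: [-1.3, 17.7, 10.4]
grip_width: 0.113
grip_force: 58.9
time: 10.45
tool_pos: [0.5255, -0.1667, 0.2238]
orientation: [-3.123, -0.278, -0.003]
force: [-3.3, 16.9, 15.3]
grip_width: 0.112
grip_force: 58.6
time: 10.95
tool_pos: [0.5316, -0.2011, 0.2376]
orientation: [-3.127, -0.279, -0.005]
force: [-2.0, 8.5, 13.5]
grip_width: 0.111
grip_force: 61.5
[ 1.63657066  0.3385018  -0.01569128]
turn [-0.1 -0.2  0.4] shift cm [-0.32  0.08  0.66] j6 0.89
```

```bash
python3 -m handwheel '[[[0,0,0,0,0.7,-0.2,1],[0,0,0,0,1.35,-0.35,1],[0,0,0,0,2.05,-0.5,1],[0,0,0,0,2.75,-0.6,1],[0,0,0,0,3.5,-0.65,1]]]' && python3 -m handwheel '[[[0,0,0,0,0.7,-0.05,1],[0,0,0,0,1.4,-0.05,1],[0,0,0,0,2.1,-0.05,1],[0,0,0,0,2.85,0,1],[0,0,0,0,3.55,0.05,1]]]' && python3 -m handwheel '[[[0,0,0,0,0.7,0.1,1],[0,0,0,0,1.4,0.2,1],[0,0,0,0,2.1,0.4,1],[0,0,0,0,2.8,0.55,1],[0,0,0,0,3,0.6,1]]]'
python3 - <<'E'
from h import *
s=bot.read_state();print(s["torque"]);v=np.load("chest.npy");M=down(v[2]+np.pi/2); t=1.57;delta(chest([-20,-95+170*np.cos(t)-50*np.sin(t),80+170*np.sin(t)+50*np.cos(t)]),M)
f=bot.grab_frame("side");cv2.imwrite("pics/s5.png",f[:,:,::-1])
E
```

```text
time: 11.45
tool_pos: [0.5379, -0.2363, 0.2434]
orientation: [-3.128, -0.278, -0.004]
force: [1.3, 5.9, 10.8]
grip_width: 0.112
grip_force: 63.5
time: 11.95
tool_pos: [0.5442, -0.2715, 0.2422]
orientation: [-3.128, -0.278, -0.004]
force: [1.8, 5.6, 5.6]
grip_width: 0.115
grip_force: 63.6
time: 12.45
tool_pos: [0.5496, -0.3021, 0.2357]
orientation: [3.129, 0.277, 0.004]
force: [2.2, 3.3, 5.8]
grip_width: 0.109
grip_force: 63.8
[ 1.0738843  -0.22369888  0.04858033]
turn [ 0.  -0.1  0.3] shift cm [-0.37 -0.21  0.47] j6 0.77
```

View pics/s5.png

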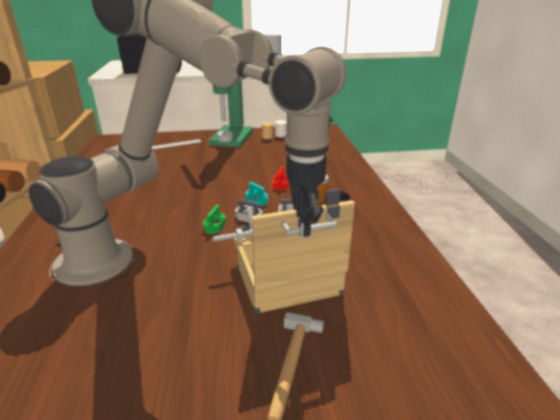

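```bash
python3 -m handwheel '[[[0,0,0,0,0,0,0.7],[0,0,0,0,0,0,0.7],[0,0,0,0,0,0,0.7],[0,0,0,0,0,-3,0.7],[0,0,0,0,0,-7.5,0.7]]]' && python3 -m handwheel '[[[0,0,0,0,0,-3,0.7],[0,0,0,0,-5,-3,0.7],[0,0,0,0,-10,-3,0.7],[0,0,0,0,-15,-3,0.7],[0,0,0,0,-20,-3,0.7]]]' && python3 -m handwheel '[[[0,0,0,0,-5,0,0.6],[0,0,5,0,-10,0,0.5],[0,0,10,0,-14,0,0.5],[0,0,10,0,-14,0,0.5],[0,0,10,0,-14,0,0.5]]]'
python3 - <<'E'
from h import *
f=bot.grab_frame("top");cv2.imwrite("pics/t2.png",f[:,:,::-1])
f=cv2.imread("pics/t2.png");cv2.imwrite("pics/t2c.png",cv2.resize(f[160:280,190:390],None,fx=4,fy=4,interpolation=cv2.INTER_CUBIC))
print(bot.read_state()["tool_pos"])
E
```

```text
time: 13.0
tool_pos: [0.5477, -0.3014, 0.3069]
orientation: [-3.125, -0.276, 0.009]
force: [1.7, -1.3, 1.2]
grip_width: 0.301
grip_force: 0.0
time: 13.5
tool_pos: [0.5129, -0.1035, 0.3392]
orientation: [-3.129, -0.276, 0.001]
force: [1.0, 0.9, -0.2]
grip_width: 0.3
grip_force: 0.0
time: 14.0
tool_pos: [0.4891, 0.0331, 0.3394]
orientation: [3.141, 0.008, 0.0]
force: [-0.1, -0.4, -0.8]
grip_width: 0.499
grip_force: 0.0
[0.48935472 0.03225044 0.33929554]
```

View pics/t2c.png

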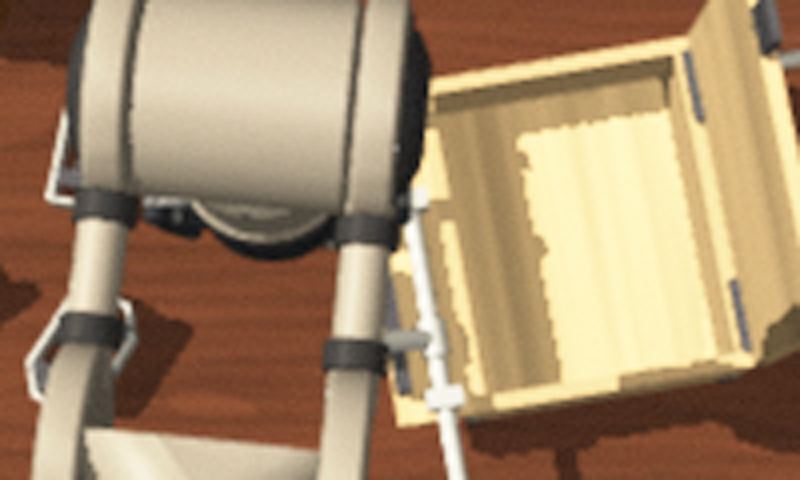

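Run:
```python
from h import *
a,b=np.load("dies.npy")
for d in(a,b):
    M=down(d[2]+np.pi/2); delta([d[0],d[1],.12],M)
```

```text
turn [ 0. -0. 10.] shift cm [ 11.4  -15.11  23.82] j6 1.48
turn [ 0.  -0.  27.6] shift cm [ -3.17 -15.5   23.82] j6 1.48
```

```bash
python3 -m handwheel '[[[0,0,5,2.9,-3.8,0,0.5],[0,0,10,5.8,-7.6,0,0.5],[0,0,10,8.6,-11.4,0,0.5],[0,0,10,11.4,-15.1,0,0.5],[0,0,10,11.4,-15.1,4,0.5]]]' && python3 -m handwheel '[[[0,0,0,0,0,5,0.5],[0,0,0,0,0,10,0.5],[0,0,0,0,0,15,0.5],[0,0,0,0,0,18,0.5],[0,0,0,0,0,18,0.5]]]'
python3 - <<'E'
from h import *
a,b=np.load("dies.npy")
M=down(a[2]+np.pi/2); delta([a[0],a[1],.053],M)
f=bot.grab_frame("side")[:,:,::-1];cv2.imwrite("pics/s6.png",cv2.resize(f[140:260,200:360],None,fx=4,fy=4,interpolation=cv2.INTER_CUBIC))
E
```

```text
time: 14.55
tool_pos: [0.61, 0.1868, 0.3038]
orientation: [-3.125, 0.267, -0.024]
force: [-0.6, 0.1, -0.3]
grip_width: 0.497
grip_force: 0.0
time: 15.05
tool_pos: [0.6006, 0.1814, 0.1137]
orientation: [3.127, -0.273, -0.016]
force: [-0.7, -0.1, -0.2]
grip_width: 0.497
grip_force: 0.0
turn [ 0.2  0.6 -0.1] shift cm [ 0.26 -0.28  7.97] j6 1.92
```

View pics/s6.png

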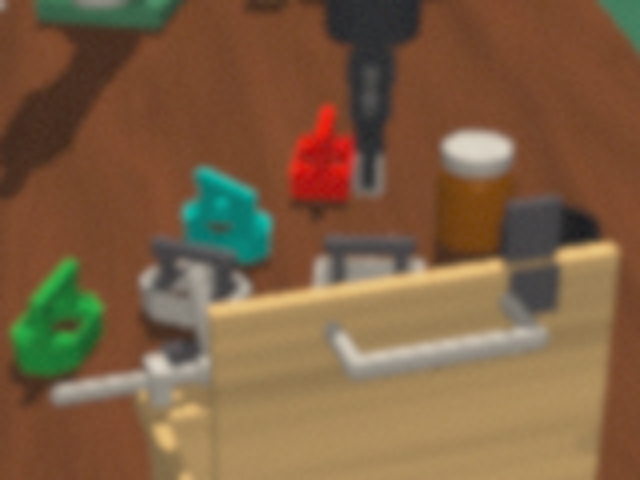

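```bash
python3 -m handwheel '[[[0,0,0,0.2,-0.2,3,0.5],[0,0,0,0.2,-0.2,6,0.5],[0,0,0,0.2,-0.2,7.9,0.5],[0,0,0,0.2,-0.2,7.9,0.5],[0,0,0,0.2,-0.2,7.9,1]]]' && python3 -m handwheel '[[[0,0,0,0,0,0,1],[0,0,0,0,0,0,1],[0,0,0,0,0,0,1],[0,0,0,0,0,0,1],[0,0,0,0,0,0,1]]]' 60 && python3 -m handwheel '[[[0,0,0,0,0,-2,1],[0,0,0,0,0,-5,1],[0,0,0,0,0,-9,1],[0,0,0,0,0,-13,1],[0,0,0,0,0,-17,1]]]'
python3 - <<'E'
from h import *
v=np.load("chest.npy");M=down(v[2]+np.pi/2); delta(chest([0,-37,230]),M);s=bot.read_state();print(s["force"],s["tool_pos"])
E
```

```text
time: 15.6
tool_pos: [0.6071, 0.1853, 0.0426]
orientation: [-3.129, 0.271, -0.005]
force: [0.2, 1.0, 0.9]
grip_width: 0.343
grip_force: 0.0
time: 16.1
tool_pos: [0.6069, 0.1852, 0.0427]
orientation: [-3.13, 0.271, -0.007]
force: [0.9, -4.5, 6.4]
grip_width: 0.121
grip_force: 63.8
time: 16.6
tool_pos: [0.6046, 0.1858, 0.2116]
orientation: [-3.13, 0.27, 0.002]
force: [0.3, -0.2, -4.7]
grip_width: 0.117
grip_force: 62.3
turn [ -0.    0.1 -19.6] shift cm [ 0.79 38.11  0.06] j6 1.92
[ 0.30833729 -0.1849327  -4.72705182] [0.60456873 0.18581072 0.21163932]
```

```bash
python3 -m handwheel '[[[0,0,0,0,3,0,1],[0,0,-4,0.2,7,0,1],[0,0,-8,0.3,11,0,1],[0,0,-12,0.4,15,0,1],[0,0,-16,0.5,19,0,1]]]'
python3 - <<'E'
from h import *
v=np.load("chest.npy");M=down(v[2]+np.pi/2); delta(chest([0,-37,230]),M)
E
```

```text
time: 17.1
tool_pos: [0.5767, -0.0034, 0.2102]
orientation: [-3.136, -0.173, 0.001]
force: [1.0, -0.4, -5.2]
grip_width: 0.122
grip_force: 62.3
turn [-0.   0.  -3.5] shift cm [-5.02 18.31 -0.09] j6 1.32
```

```bash
python3 -m handwheel '[[[0,0,-3.5,-1,4,0,1],[0,0,-3.5,-2,8,0,1],[0,0,-3.5,-3.2,12,0,1],[0,0,-3.5,-4.4,16,0,1],[0,0,-3.5,-5,18.3,0,1]]]' && python3 -m handwheel '[[[0,0,0,0,0,0,1],[0,0,0,0,0,3,1],[0,0,0,0,0,6,1],[0,0,0,0,0,9,1],[0,0,0,0,0,9,1]]]'
python3 - <<'E'
from h import *
v=np.load("chest.npy");M=down(v[2]+np.pi/2); delta(chest([0,-37,55+19]),M)
f=bot.grab_frame("top");cv2.imwrite("pics/t3.png",cv2.resize(f[140:280,250:410,::-1],None,fx=4,fy=4))
E
```

```text
time: 17.6
tool_pos: [0.5462, -0.1923, 0.2101]
orientation: [-3.131, -0.26, 0.001]
force: [0.8, 0.1, -4.8]
grip_width: 0.122
grip_force: 62.2
time: 18.1
tool_pos: [0.5447, -0.1873, 0.1161]
orientation: [-3.125, -0.264, 0.013]
force: [-0.9, 0.0, -4.5]
grip_width: 0.118
grip_force: 62.2
turn [-0.4  0.4 -0.1] shift cm [0.21 0.43 6.11] j6 0.94
```

View pics/t3.png

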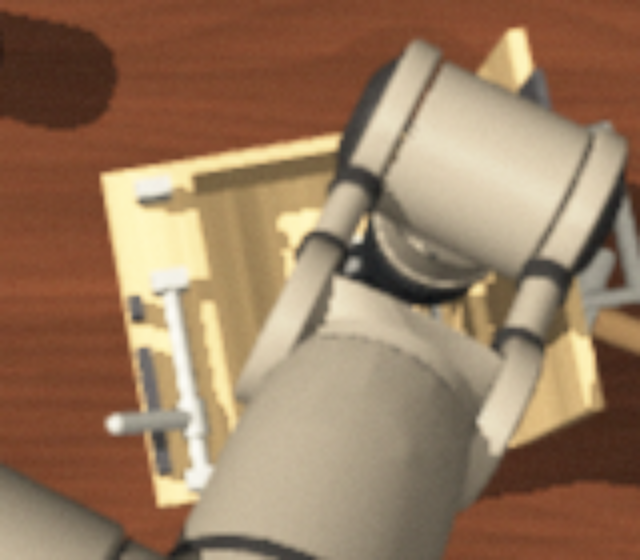

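Run:
```python
from h import *
for z in(.45,.5,.55,.6,.65): print(z,proj("side",[[.5496,-.302,z]]).round(), proj("top",[[.546,-.19,z-.12]]).round())
```

```text
0.45 [[307. 135.]] [[363. 194.]]
0.5 [[308. 107.]] [[366. 189.]]
0.55 [[309.  78.]] [[370. 183.]]
0.6 [[310.  46.]] [[375. 177.]]
0.65 [[312.  12.]] [[380. 170.]]
```

```bash
python3 -m handwheel '[[[0,0,0,0,0,-3,1],[0,0,-8,1,-1,-6,1],[0,0,-16,2,-2.5,-8,1],[0,0,-24,3.5,-4,-8,1],[0,0,-32,4.5,-4.8,-8,1]]]' && python3 -m handwheel '[[[0,0,-8,0,0,0,1],[0,0,-16,0,0,0,1],[0,0,-24,0,0,0,1],[0,0,-32,0,0,0,1],[0,0,-40,0,0,0,1]]]'
python3 - <<'E'
from h import *
v=np.load("chest.npy");M=down(v[2]); delta(chest([45,15,55+19]),M)
E
```

```text
time: 18.65
tool_pos: [0.5854, -0.1333, 0.2041]
orientation: [2.93, 1.125, 0.007]
force: [-0.7, -0.4, -3.9]
grip_width: 0.128
grip_force: 62.2
time: 19.15
tool_pos: [0.5844, -0.1344, 0.2029]
orientation: [2.369, 2.059, 0.003]
force: [-1.1, 0.1, -4.6]
grip_width: 0.123
grip_force: 62.2
turn [  0.2   0.  -17.8] shift cm [ 0.21 -0.27 14.79] j6 -0.21
```

```bash
python3 -m handwheel '[[[0,0,-8,0.2,-0.3,0,1],[0,0,-16,0.2,-0.3,0,1],[0,0,-17.8,0.2,-0.3,3,1],[0,0,-17.8,0.2,-0.3,7,1],[0,0,-17.8,0.2,-0.3,10,1]]]' && python3 -m handwheel '[[[0,0,0,0,0,1.5,1],[0,0,0,0,0,3,1],[0,0,0,0,0,4,1],[0,0,0,0,0,4.6,1],[0,0,0,0,0,4.6,1]]]'
python3 - <<'E'
from h import *
v=np.load("chest.npy");M=down(v[2]); delta(chest([45,15,53+19]),M); print(bot.read_state()["force"])
E
```

```text
time: 19.65
tool_pos: [0.5816, -0.132, 0.101]
orientation: [2.03, 2.395, 0.002]
force: [-0.3, 0.6, -5.0]
grip_width: 0.125
grip_force: 62.2
time: 20.15
tool_pos: [0.5813, -0.1323, 0.0546]
orientation: [2.031, 2.396, 0.0]
force: [-1.0, 0.5, -5.0]
grip_width: 0.124
grip_force: 62.2
turn [ 0.  -0.  -0.3] shift cm [-0.    0.12  0.16] j6 -0.52
[-1.01261823  0.47425437 -4.95081762]
```

```bash
python3 -m handwheel '[[[0,0,0,0,0,0.2,1],[0,0,0,0,0,0.3,1],[0,0,0,0,0,0.3,1],[0,0,0,0,0,0.3,0.65],[0,0,0,0,0,0.3,0.65]]]' && python3 -m handwheel '[[[0,0,0,0,0,0,0.65],[0,0,0,0,0,0,0.65],[0,0,0,0,0,-4,0.65],[0,0,0,0,0,-9,0.65],[0,0,0,0,0,-14,0.65]]]' && python3 -m handwheel '[[[0,0,0,0,0,-5,0.65],[0,0,0,5,0,-6,0.65],[0,0,0,10,0,-6,0.5],[0,0,0,15,0,-6,0.5],[0,0,0,20,0,-6,0.5]]]'
python3 - <<'E'
from h import *
b=np.load("dies.npy")[1];M=down(b[2]+np.pi/2); delta([b[0],b[1],.12],M)
for n in("top","side"):
    f=bot.grab_frame(n);cv2.imwrite(f"pics/{n}7.png",f[:,:,::-1])
a=cv2.imread("pics/top7.png")[150:290,190:400];b=cv2.imread("pics/side7.png")[150:290,180:360]
cv2.imwrite("pics/b7.png",np.hstack([cv2.resize(a,None,fx=2,fy=2,interpolation=3),cv2.resize(b,None,fx=2,fy=2,interpolation=3)]))
E
```

```text
time: 20.65
tool_pos: [0.5813, -0.1326, 0.0518]
orientation: [2.031, 2.396, 0.0]
force: [0.1, 0.0, 0.8]
grip_width: 0.349
grip_force: 0.0
time: 21.15
tool_pos: [0.5805, -0.1323, 0.1924]
orientation: [-2.031, -2.395, 0.001]
force: [0.9, -0.2, 0.3]
grip_width: 0.353
grip_force: 0.0
time: 21.65
tool_pos: [0.5478, 0.0655, 0.2516]
orientation: [2.032, 2.395, 0.001]
force: [-0.4, 0.4, -0.6]
grip_width: 0.501
grip_force: 0.0
turn [  0.    0.  -53.2] shift cm [13.46 -6.98 15.05] j6 -0.18
```

View pics/b7.png

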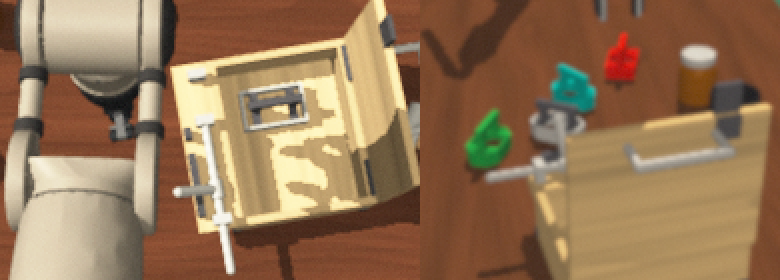

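```bash
python3 -m handwheel '[[[0,0,-8,4,-2,0,0.5],[0,0,-16,8,-4,0,0.5],[0,0,-24,11,-5.5,0,0.5],[0,0,-32,13.5,-7,0,0.5],[0,0,-40,13.5,-7,3,0.5]]]' && python3 -m handwheel '[[[0,0,-8,0,0,4,0.5],[0,0,-13.2,0,0,8,0.5],[0,0,-13.2,0,0,10,0.5],[0,0,-13.2,0,0,10,0.5],[0,0,-13.2,0,0,10,0.5]]]'
python3 - <<'E'
from h import *
b=np.load("dies.npy")[1];M=down(b[2]+np.pi/2); delta([b[0],b[1],.055],M)
f=bot.grab_frame("side")[:,:,::-1];cv2.imwrite("pics/s8.png",cv2.resize(f[140:260,200:340],None,fx=4,fy=4,interpolation=cv2.INTER_CUBIC))
E
```

```text
time: 22.25
tool_pos: [0.4577, 0.1881, 0.2245]
orientation: [1.074, 2.946, 0.008]
force: [0.7, -0.6, -0.3]
grip_width: 0.503
grip_force: 0.0
time: 22.75
tool_pos: [0.4579, 0.1854, 0.1218]
orientation: [0.745, 3.052, 0.0]
force: [-0.4, -0.3, 0.0]
grip_width: 0.501
grip_force: 0.0
turn [0. 0. 0.] shift cm [0.15 0.1  8.58] j6 -0.86
```

View pics/s8.png

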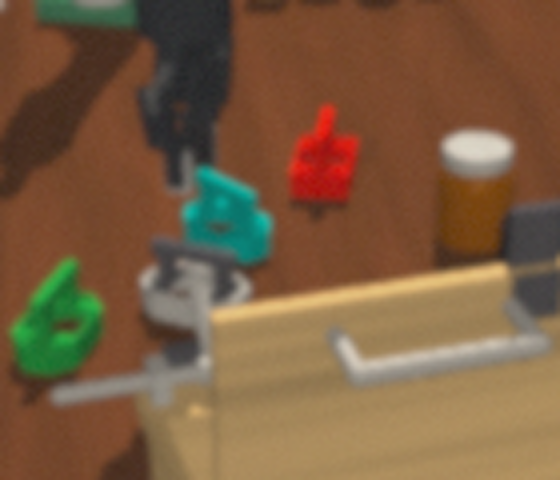

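```bash
python3 -m handwheel '[[[0,0,0,0.1,0.1,3,0.5],[0,0,0,0.1,0.1,6,0.5],[0,0,0,0.1,0.1,8.2,0.5],[0,0,0,0.1,0.1,8.2,0.5],[0,0,0,0.1,0.1,8.2,1]]]' && python3 -m handwheel '[[[0,0,0,0,0,0,1],[0,0,0,0,0,0,1],[0,0,0,0,0,0,1],[0,0,0,0,0,0,1],[0,0,0,0,0,0,1]]]' 60 && python3 -m handwheel '[[[0,0,0,0,0,-2,1],[0,0,0,0,0,-5,1],[0,0,0,0,0,-9,1],[0,0,0,0,0,-14,1],[0,0,0,0,0,-19,1]]]'
python3 - <<'E'
from h import *
v=np.load("chest.npy");M=down(v[2]); delta(chest([-45,15,260]),M);s=bot.read_state();print(s["force"],s["tool_pos"])
E
```

```text
time: 23.3
tool_pos: [0.458, 0.1872, 0.0407]
orientation: [0.743, 3.05, 0.002]
force: [0.2, -0.1, -0.0]
grip_width: 0.341
grip_force: 0.0
time: 23.8
tool_pos: [0.4586, 0.1876, 0.041]
orientation: [0.743, 3.048, 0.004]
force: [1.4, 2.5, 8.0]
grip_width: 0.125
grip_force: 64.3
time: 24.3
tool_pos: [0.4557, 0.1866, 0.2308]
orientation: [-0.743, -3.05, 0.002]
force: [1.8, 0.6, -3.4]
grip_width: 0.123
grip_force: 62.7
turn [-0.1 -0.  52.9] shift cm [-18.74 -27.91  -1.01] j6 -0.86
[ 1.76914288  0.56972313 -3.43549776] [0.45574168 0.18662052 0.23077027]
```

```bash
python3 -m handwheel '[[[0,0,4,-1.5,-2.5,-1,1],[0,0,12,-4,-6,-1,1],[0,0,20,-6.5,-9.5,-1,1],[0,0,28,-9,-13.2,-1,1],[0,0,36,-11.5,-17,-1,1]]]'
python3 - <<'E'
from h import *
v=np.load("chest.npy");M=down(v[2]); delta(chest([-45,15,260]),M)
E
```

```text
time: 24.8
tool_pos: [0.4801, -0.0183, 0.2392]
orientation: [-1.657, -2.668, 0.001]
force: [1.4, -0.1, -3.1]
grip_width: 0.123
grip_force: 62.7
turn [-0.1 -0.  16.6] shift cm [-12.17  -4.49  -0.18] j6 -0.66
```

```bash
python3 -m handwheel '[[[0,0,8,-4,-1.5,0,1],[0,0,16.6,-8,-3,0,1],[0,0,16.6,-12,-4.4,0,1],[0,0,16.6,-12.2,-4.5,0,1],[0,0,16.6,-12.2,-4.5,2,1]]]' && python3 -m handwheel '[[[0,0,0,0,0,2,1],[0,0,0,0,0,5,1],[0,0,0,0,0,8,1],[0,0,0,0,0,10,1],[0,0,0,0,0,10,1]]]'
python3 - <<'E'
from h import *
v=np.load("chest.npy");M=down(v[2]); delta(chest([-45,15,50.5+19]),M)
f=bot.grab_frame("top")[:,:,::-1];cv2.imwrite("pics/t9.png",cv2.resize(f[140:280,250:410],None,fx=4,fy=4,interpolation=3))
E
```

```text
time: 25.3
tool_pos: [0.4959, -0.1478, 0.2208]
orientation: [2.02, 2.402, 0.002]
force: [0.7, 0.3, -4.6]
grip_width: 0.123
grip_force: 62.8
time: 25.8
tool_pos: [0.4928, -0.1446, 0.1165]
orientation: [-2.014, -2.402, 0.003]
force: [-0.0, -0.1, -3.2]
grip_width: 0.125
grip_force: 62.6
turn [-0.4 -0.3  0.3] shift cm [-0.32  0.09  6.6 ] j6 -0.61
```

View pics/t9.png

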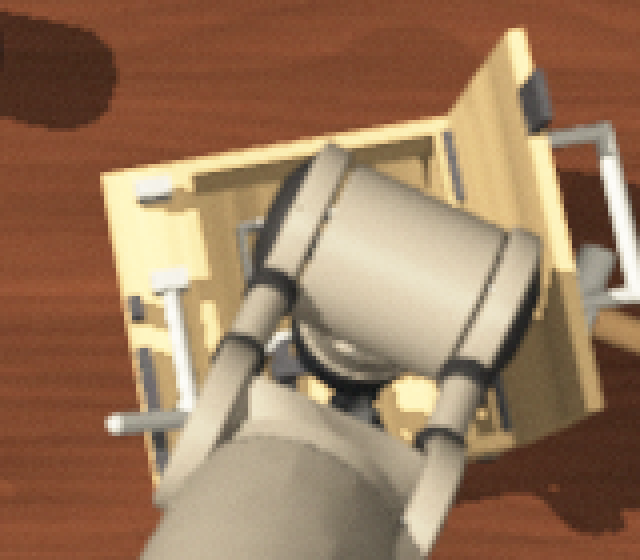

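```bash
python3 -m handwheel '[[[0,0,0,-0.2,0.1,2,1],[0,0,0,-0.2,0.1,4,1],[0,0,0,-0.2,0.1,5.5,1],[0,0,0,-0.2,0.1,6.4,1],[0,0,0,-0.2,0.1,6.6,1]]]' && python3 -m handwheel '[[[0,0,0,0,0,0.1,1],[0,0,0,0,0,0.1,1],[0,0,0,0,0,0.1,0.65],[0,0,0,0,0,0.1,0.65],[0,0,0,0,0,0.1,0.65]]]'
python3 - <<'E'
from h import *
v=np.load("chest.npy");M=down(v[2]); delta(chest([-45,15,50+19]),M);print(bot.read_state()["force"])
E
```

```text
time: 26.35
tool_pos: [0.4968, -0.1478, 0.0535]
orientation: [2.019, 2.407, 0.0]
force: [-0.1, 0.1, -3.9]
grip_width: 0.124
grip_force: 62.7
time: 26.85
tool_pos: [0.4971, -0.1481, 0.053]
orientation: [2.018, 2.406, 0.001]
force: [-0.7, 0.3, -0.2]
grip_width: 0.353
grip_force: 0.0
turn [0.1 0.  0.3] shift cm [ 0.13 -0.31  0.3 ] j6 -0.61
[-0.66526241  0.32225518 -0.21770514]
```

```bash
python3 -m handwheel '[[[0,0,0,0,0,-4,0.65],[0,0,0,0,0,-9,0.65],[0,0,8,0,0,-14,0.65],[0,0,16,0,0,-19,0.65],[0,0,24,0,0,-24,0.65]]]' && python3 -m handwheel '[[[0,0,8,0,0,-3,0.7],[0,0,16,0,0,-6,0.7],[0,0,24,0,0,-6,0.7],[0,0,32,0,0,-6,0.7],[0,0,40,0,0,-6,0.7]]]' && python3 -m handwheel '[[[0,0,8,0,0,0,0.7],[0,0,16,0,0,0,0.7],[0,0,24,0,0,0,0.7],[0,0,24,0,0,0,0.7],[0,0,24,0,0,0,0.7]]]'
python3 - <<'E'
from h import *
v=np.load("chest.npy");M=down(v[2]+np.pi/2); delta([.5496,-.3021,.34+.019],M)
for n in("top","side"):
    f=bot.grab_frame(n);cv2.imwrite(f"pics/{n}10.png",f[:,:,::-1])
a=cv2.imread("pics/top10.png")[150:290,220:420];b=cv2.imread("pics/side10.png")[150:290,180:360]
cv2.imwrite("pics/b10.png",np.hstack([cv2.resize(a,None,fx=2.1,fy=2.1,interpolation=3),cv2.resize(b,None,fx=2.1,fy=2.1,interpolation=3)]))
E
```

```text
time: 27.35
tool_pos: [0.4962, -0.1477, 0.2949]
orientation: [2.48, 1.927, 0.001]
force: [0.9, -2.1, -0.4]
grip_width: 0.343
grip_force: 0.0
time: 27.85
tool_pos: [0.4965, -0.1478, 0.3529]
orientation: [2.99, 0.962, 0.001]
force: [-0.8, -0.2, -0.6]
grip_width: 0.305
grip_force: 0.0
time: 28.35
tool_pos: [0.4965, -0.1479, 0.3525]
orientation: [3.124, 0.335, 0.001]
force: [-1.1, 0.2, -0.4]
grip_width: 0.299
grip_force: 0.0
turn [ 0.  -0.   2.5] shift cm [ 1.92 16.2   1.25] j6 0.92
```

View pics/b10.png

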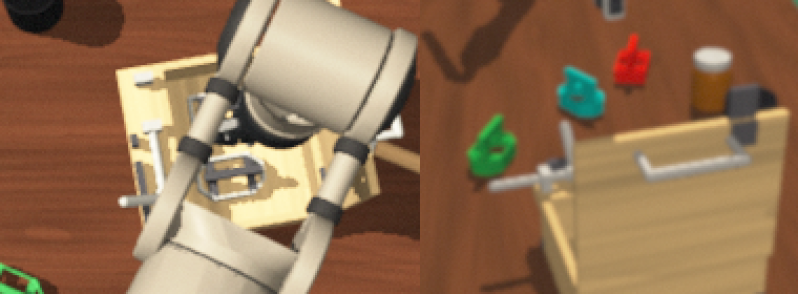

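```bash
python3 -m handwheel '[[[0,0,2.5,0.5,4,0,0.7],[0,0,2.5,1,8,0,0.7],[0,0,2.5,1.5,12,0,0.7],[0,0,2.5,1.9,16.2,0,0.7],[0,0,2.5,1.9,16.2,0,0.7]]]'
python3 - <<'E'
from h import *
v=np.load("chest.npy");M=down(v[2]+np.pi/2); delta([.5496,-.3021,.2357+.019],M)
E
```

```text
time: 28.95
tool_pos: [0.5491, -0.307, 0.3496]
orientation: [-3.13, -0.257, 0.004]
force: [-1.2, 0.4, -1.1]
grip_width: 0.3
grip_force: 0.0
turn [-0.   0.1 -0.4] shift cm [ 0.16 -0.47 11.39] j6 0.78
```

```bash
python3 -m handwheel '[[[0,0,0,0,-0.2,2,0.62],[0,0,0,0,-0.2,4,0.62],[0,0,0,0,-0.2,6,0.62],[0,0,0,0,-0.2,6,0.62],[0,0,0,0,-0.2,6,0.62]]]'
python3 - <<'E'
from h import *
v=np.load("chest.npy");M=down(v[2]+np.pi/2); delta([.5496,-.3021,.2357+.019],M)
E
```

```text
time: 29.45
tool_pos: [0.5486, -0.3001, 0.2929]
orientation: [-3.131, -0.262, -0.0]
force: [-0.7, 0.0, -0.0]
grip_width: 0.379
grip_force: 0.0
turn [-0.  -0.  -0.2] shift cm [0.06 0.21 5.72] j6 0.78
```

```bash
python3 -m handwheel '[[[0,0,0,0,0.2,2,0.62],[0,0,0,0,0.2,4,0.62],[0,0,0,0,0.2,5.7,0.62],[0,0,0,0,0.2,5.7,0.62],[0,0,0,0,0.2,5.7,1]]]' && python3 -m handwheel '[[[0,0,0,0,0,0,1],[0,0,0,0,0,0,1],[0,0,0,0,0,0,1],[0,0,0,0,0,0,1],[0,0,0,0,0,0,1]]]' 60
python3 - <<'E'
from h import *
v=np.load("chest.npy");p=R.from_euler('z',-v[2]).apply(bot.read_state()["tool_pos"]-[v[0],v[1],-.019])*1e3;print(p)
E
```

```text
time: 29.95
tool_pos: [0.5494, -0.3027, 0.2369]
orientation: [3.129, 0.261, 0.003]
force: [-0.2, -6.7, 0.3]
grip_width: 0.226
grip_force: 2.2
time: 30.45
tool_pos: [0.5497, -0.3035, 0.2377]
orientation: [3.127, 0.26, 0.006]
force: [-0.6, -2.9, 6.3]
grip_width: 0.114
grip_force: 58.9
[ -16.32811256 -148.32927418  256.73908028]
```

Run:
```python
import numpy as np
f=lambda t: np.array([170*np.cos(t)-50*np.sin(t),170*np.sin(t)+50*np.cos(t)])
t0=1.59
while t0>0.05:
    st=.25
    print(round(t0,2),[[round(float(x),2) for x in -(f(max(t,0))-f(t0))/10] for t in t0-st*np.arange(1,6)/5]); t0-=st
```

```text
1.59 [[-0.85, -0.25], [-1.71, -0.45], [-2.59, -0.61], [-3.46, -0.72], [-4.35, -0.79]]
1.34 [[-0.89, -0.03], [-1.77, -0.01], [-2.65, 0.05], [-3.53, 0.16], [-4.41, 0.31]]
1.09 [[-0.86, 0.19], [-1.72, 0.43], [-2.56, 0.71], [-3.39, 1.03], [-4.19, 1.39]]
0.84 [[-0.79, 0.4], [-1.56, 0.84], [-2.3, 1.32], [-3.03, 1.83], [-3.72, 2.38]]
0.59 [[-0.67, 0.58], [-1.3, 1.2], [-1.91, 1.85], [-2.48, 2.53], [-3.02, 3.23]]
0.34 [[-0.5, 0.73], [-0.96, 1.49], [-1.39, 2.26], [-1.78, 3.06], [-2.12, 3.88]]
0.09 [[-0.3, 0.83], [-0.52, 1.51], [-0.52, 1.51], [-0.52, 1.51], [-0.52, 1.51]]
```

```bash
python3 -m handwheel '[[[0,0,0,0,-0.85,-0.25,1],[0,0,0,0,-1.7,-0.45,1],[0,0,0,0,-2.6,-0.6,1],[0,0,0,0,-3.45,-0.7,1],[0,0,0,0,-4.35,-0.8,1]]]' && python3 -m handwheel '[[[0,0,0,0,-0.9,0,1],[0,0,0,0,-1.75,0,1],[0,0,0,0,-2.65,0.05,1],[0,0,0,0,-3.55,0.15,1],[0,0,0,0,-4.4,0.3,1]]]' && python3 -m handwheel '[[[0,0,0,0,-0.85,0.2,1],[0,0,0,0,-1.7,0.45,1],[0,0,0,0,-2.55,0.7,1],[0,0,0,0,-3.4,1.05,1],[0,0,0,0,-4.2,1.4,1]]]'
python3 - <<'E'
from h import *
v=np.load("chest.npy");s=bot.read_state();p=R.from_euler('z',-v[2]).apply(s["tool_pos"]-[v[0],v[1],-.019])*1e3;t=.84;print(p,-95+170*np.cos(t)-50*np.sin(t),80+170*np.sin(t)+50*np.cos(t),s["torque"])
E
```

```text
time: 30.95
tool_pos: [0.5423, -0.2616, 0.2464]
orientation: [3.124, 0.259, 0.006]
force: [-1.5, -6.1, 6.2]
grip_width: 0.115
grip_force: 58.4
time: 31.45
tool_pos: [0.5348, -0.2169, 0.2425]
orientation: [3.127, 0.26, 0.004]
force: [-2.6, -3.2, 6.8]
grip_width: 0.111
grip_force: 61.4
time: 31.95
tool_pos: [0.5269, -0.1748, 0.2273]
orientation: [3.129, 0.261, -0.0]
force: [-4.0, -3.1, 3.5]
grip_width: 0.11
grip_force: 62.0
[-16.97152298 -17.6178367  246.31280672] -18.763475605520583 239.9624716871115 [-0.71590774  0.58189414  0.09024172]
```

```bash
python3 -m handwheel '[[[0,0,0,0,-0.8,0.4,1],[0,0,0,0,-1.55,0.85,1],[0,0,0,0,-2.3,1.3,1],[0,0,0,0,-3.05,1.85,1],[0,0,0,0,-3.7,2.4,1]]]' && python3 -m handwheel '[[[0,0,0,0,-0.65,0.6,1],[0,0,0,0,-1.3,1.2,1],[0,0,0,0,-1.9,1.85,1],[0,0,0,0,-2.5,2.55,1],[0,0,0,0,-3,3.25,1]]]' && python3 -m handwheel '[[[0,0,0,0,-0.5,0.75,1],[0,0,0,0,-0.95,1.5,1],[0,0,0,0,-1.4,2.25,1],[0,0,0,0,-1.8,3.05,1],[0,0,0,0,-2.1,3.9,1]]]'
python3 - <<'E'
from h import *
v=np.load("chest.npy");s=bot.read_state();p=R.from_euler('z',-v[2]).apply(s["tool_pos"]-[v[0],v[1],-.019])*1e3;t=.09;print(p,-95+170*np.cos(t)-50*np.sin(t),80+170*np.sin(t)+50*np.cos(t),s["torque"])
E
```

```text
time: 32.45
tool_pos: [0.5205, -0.138, 0.2026]
orientation: [3.13, 0.261, -0.002]
force: [-5.5, -3.3, 4.8]
grip_width: 0.113
grip_force: 62.2
time: 32.95
tool_pos: [0.5154, -0.1081, 0.1694]
orientation: [-3.13, -0.261, 0.003]
force: [-5.4, -1.5, 4.0]
grip_width: 0.115
grip_force: 61.5
time: 33.45
tool_pos: [0.5118, -0.0877, 0.1302]
orientation: [-3.131, -0.261, 0.004]
force: [-6.2, -3.4, 0.6]
grip_width: 0.117
grip_force: 60.5
[-17.18396153  70.73030964 149.19438415] 69.81803715213847 145.07699001426158 [-0.91390445  0.85289269  0.14687221]
```

```bash
python3 -m handwheel '[[[0,0,0,0,-0.2,0.5,1],[0,0,0,0,-0.35,1,1],[0,0,0,0,-0.45,1.4,1],[0,0,0,0,-0.5,1.7,1],[0,0,0,0,-0.5,2,1]]]' && python3 -m handwheel '[[[0,0,0,0,0,0.2,1],[0,0,0,0,0,0.2,1],[0,0,0,0,0,0.2,1],[0,0,0,0,0,0.2,1],[0,0,0,0,0,0.2,1]]]'
python3 - <<'E'
from h import *
v=np.load("chest.npy");s=bot.read_state();p=R.from_euler('z',-v[2]).apply(s["tool_pos"]-[v[0],v[1],-.019])*1e3;print(p,s["force"],s["torque"])
E
```

```text
time: 33.95
tool_pos: [0.5117, -0.084, 0.1175]
orientation: [3.127, 0.262, 0.003]
force: [-33.7, -1.9, 84.4]
grip_width: 0.108
grip_force: 70.1
time: 34.45
tool_pos: [0.5117, -0.084, 0.1176]
orientation: [3.126, 0.262, 0.006]
force: [-31.7, -2.2, 75.9]
grip_width: 0.112
grip_force: 69.5
[-16.63496861  74.43934455 136.56265352] [-31.68851225  -2.23311938  75.91593708] [-0.26256737  5.08563379  0.14596386]
```

```bash
python3 -m handwheel '[[[0,0,0,0,0,-0.3,1],[0,0,0,0,0,-0.4,1],[0,0,0,0,0,-0.4,1],[0,0,0,0,0,-0.4,1],[0,0,0,0,0,-0.4,1]]]' && python3 -m handwheel '[[[0,0,0,0,0,0,0.5],[0,0,0,0,0,0,0.5],[0,0,0,0,0,0,0.5],[0,0,0,0,0,0,0.5],[0,0,0,0,0,0,0.5]]]'
python3 - <<'E'
from h import *
v=np.load("chest.npy");s=bot.read_state();p=R.from_euler('z',-v[2]).apply(s["tool_pos"]-[v[0],v[1],-.019])*1e3;print(p,s["force"],s["torque"])
E
```

```text
time: 34.95
tool_pos: [0.5115, -0.0839, 0.1179]
orientation: [3.128, 0.262, 0.002]
force: [-21.3, -4.2, 46.4]
grip_width: 0.111
grip_force: 66.3
time: 35.45
tool_pos: [0.5121, -0.0827, 0.1123]
orientation: [-3.13, -0.261, 0.001]
force: [0.2, 0.5, 0.4]
grip_width: 0.498
grip_force: 0.0
[-16.01594315  75.67111381 131.26854293] [0.15283554 0.50875525 0.44766071] [-0.02838753  0.06065784 -0.06268386]
```

```bash
python3 -m handwheel '[[[0,0,0,0,0,-4,0.5],[0,0,0,0,0,-8,0.5],[0,0,-8,0,0,-11,0.5],[0,0,-16,0,0,-11,0.5],[0,0,-24,0,0,-11,0.5]]]' && python3 -m handwheel '[[[0,0,-8,0,0,0,0.5],[0,0,-16,0,0,0,0.5],[0,0,-24,0,0,0,0.5],[0,0,-32,0,0,0,0.5],[0,0,-40,0,0,0,0.5]]]' && python3 -m handwheel '[[[0,0,-8,0,0,0,0.5],[0,0,-16,0,0,0,0.5],[0,0,-24,0,0,0,0.5],[0,0,-26,0,0,0,0.5],[0,0,-26,0,0,0,0.5]]]'
python3 - <<'E'
from h import *
v=np.load("chest.npy");M=down(v[2]); delta(chest([-64,155,200]),M)
f=bot.grab_frame("top").astype(float);g=cv2.imread("pics/top0.png")[:,:,::-1].astype(float)
E=lambda im:[int(np.argmax(np.abs(np.diff(im[r,345:395].mean(-1)))))+345 for r in(180,200,220,240,250)]
print(E(f),E(g)); print(np.round([np.abs(f-g)[a:b,c:d].mean() for a,b,c,d in((160,200,360,390),(220,270,350,390),(170,230,330,375))],1))
f=bot.grab_frame("side").astype(float);g=cv2.imread("pics/side0.png")[:,:,::-1].astype(float)
E=lambda im:[int(np.argmax(np.abs(np.diff(im[230:315,c].mean(-1)))))+230 for c in(265,280,300,320,335)]
print(E(f),E(g),np.abs(f-g)[230:315,235:345].mean())
E
```

```text
time: 35.95
tool_pos: [0.5126, -0.0829, 0.2237]
orientation: [3.005, 0.914, 0.003]
force: [-0.9, -0.4, -0.3]
grip_width: 0.502
grip_force: 0.0
time: 36.45
tool_pos: [0.5121, -0.0828, 0.2224]
orientation: [-2.511, -1.887, 0.0]
force: [-0.5, 0.3, 0.3]
grip_width: 0.503
grip_force: 0.0
time: 36.95
tool_pos: [0.5121, -0.0828, 0.2224]
orientation: [-2.029, -2.398, 0.0]
force: [-0.8, -0.5, -0.6]
grip_width: 0.499
grip_force: 0.0
turn [-0.  -0.  -0.2] shift cm [ 7.92 -4.83  4.15] j6 -0.47
[364, 368, 387, 376, 378] [364, 368, 387, 376, 378]
[ 5.6 16.8 44.7]
[281, 245, 313, 299, 268] [282, 245, 313, 299, 268] 6.298716577540107
```

```bash
python3 -m handwheel '[[[0,0,0,4,-2.4,0,0.5],[0,0,0,7.9,-4.8,0,0.5],[0,0,0,7.9,-4.8,2,0.5],[0,0,0,7.9,-4.8,4,0.5],[0,0,0,7.9,-4.8,4,0.5]]]'
python3 - <<'E'
from h import *
v=np.load("chest.npy");M=down(v[2]); delta(chest([-64,155,131]),M)
q=bot.boxes_of("side","bolt_handle");bot.grab_frame("side");q=bot.boxes_of("side","bolt_handle")
print([(d["rect"],d["confidence"]) for d in q],proj("side",[chest([-64,113,94]),chest([-64,169,141])]))
E
```

```text
time: 37.55
tool_pos: [0.4502, -0.0124, 0.181]
orientation: [-2.028, -2.395, 0.003]
force: [0.1, 0.1, 0.1]
grip_width: 0.499
grip_force: 0.0
turn [-0.2 -0.1 -0.3] shift cm [-0.05  0.14  6.9 ] j6 -0.36
[([251.4, 221.0, 13.1, 27.4], 0.56)] [[253.88810428 231.48100548]
 [248.51708161 207.01394273]]
```

```bash
python3 -m handwheel '[[[0,0,0,0,0.1,2.5,0.5],[0,0,0,0,0.1,5,0.5],[0,0,0,0,0.1,6.9,0.5],[0,0,0,0,0.1,6.9,0.5],[0,0,0,0,0.1,6.9,1]]]' && python3 -m handwheel '[[[0,0,0,0,0,0,1],[0,0,0,0,0,0,1],[0,0,0,0,0,0,1],[0,0,0,0,0,0,1],[0,0,0,0,0,0,1]]]' 50
python3 - <<'E'
from h import *
v=np.load("chest.npy");s=bot.read_state();p=R.from_euler('z',-v[2]).apply(s["tool_pos"]-[v[0],v[1],-.019])*1e3;print(p,s["force"])
r=np.hypot(p[1]-113,p[2]-94);t0=np.arctan2(p[2]-94,p[1]-113);print(r,t0)
for t in t0+np.array([.1,.2,.3,.4,.5]): print([round(x,2) for x in (r*(np.cos(t)-np.cos(t0))/10,-r*(np.sin(t)-np.sin(t0))/10)])
E
```

```text
time: 38.2
tool_pos: [0.4535, -0.0131, 0.1147]
orientation: [2.03, 2.397, 0.001]
force: [0.8, -0.7, 0.0]
grip_width: 0.34
grip_force: 0.0
time: 38.7
tool_pos: [0.4535, -0.0127, 0.1148]
orientation: [2.028, 2.397, 0.002]
force: [-0.9, 2.9, 6.2]
grip_width: 0.144
grip_force: 49.0
[-61.87793271 154.56541804 133.76653733] [-0.86846167  2.90055402  6.19187976]
57.52444235429666 0.7632840084085951
[np.float64(-0.42), np.float64(-0.4)]
[np.float64(-0.87), np.float64(-0.75)]
[np.float64(-1.36), np.float64(-1.05)]
[np.float64(-1.88), np.float64(-1.3)]
[np.float64(-2.42), np.float64(-1.51)]
```

```bash
python3 -m handwheel '[[[0,0,0,-0.4,0,-0.4,1],[0,0,0,-0.85,0,-0.75,1],[0,0,0,-1.35,0,-1.05,1],[0,0,0,-1.9,0,-1.3,1],[0,0,0,-1.9,0,-1.3,1]]]' && python3 -m handwheel '[[[0,0,0,0,1,0,1],[0,0,0,0,2,0,1],[0,0,0,0,3,0,1],[0,0,0,0,4,0,1],[0,0,0,0,5,0,1]]]' && python3 -m handwheel '[[[0,0,0,0,0.5,0,1],[0,0,0,0,0.9,0,1],[0,0,0,0,1.3,0,1],[0,0,0,0,1.5,0,1],[0,0,0,0,1.5,0,1]]]'
python3 - <<'E'
from h import *
v=np.load("chest.npy");s=bot.read_state();p=R.from_euler('z',-v[2]).apply(s["tool_pos"]-[v[0],v[1],-.019])*1e3;print(p,s["force"])
E
```

```text
time: 39.2
tool_pos: [0.4556, -0.0318, 0.1267]
orientation: [-2.03, -2.396, 0.0]
force: [-0.9, 2.3, -3.7]
grip_width: 0.143
grip_force: 48.7
time: 39.7
tool_pos: [0.506, -0.0228, 0.1266]
orientation: [-2.029, -2.398, -0.0]
force: [-3.7, 3.3, -2.4]
grip_width: 0.145
grip_force: 49.0
time: 40.2
tool_pos: [0.5163, -0.0204, 0.1262]
orientation: [-2.024, -2.393, 0.009]
force: [-16.3, 2.3, 5.1]
grip_width: 0.146
grip_force: 49.9
[ -1.25267198 136.32597207 145.18399948] [-16.29411579   2.28208748   5.13704396]
```

```bash
python3 -m handwheel '[[[0,0,0,0,-0.2,0,1],[0,0,0,0.6,-0.2,0.35,1],[0,0,0,1.2,-0.2,0.75,1],[0,0,0,1.75,-0.2,1.25,1],[0,0,0,2.25,-0.2,1.75,1]]]' && python3 -m handwheel '[[[0,0,0,0.35,0,0.6,1],[0,0,0,0.7,0,1.25,1],[0,0,0,0.95,0,1.8,1],[0,0,0,1.05,0,2.35,1],[0,0,0,1.15,0,2.9,1]]]' && python3 -m handwheel '[[[0,0,0,0,0,0.4,1],[0,0,0,0,0,0.5,1],[0,0,0,0,0,0.5,1],[0,0,0,0,0,0.5,1],[0,0,0,0,0,0.5,1]]]'
python3 - <<'E'
from h import *
v=np.load("chest.npy");s=bot.read_state();p=R.from_euler('z',-v[2]).apply(s["tool_pos"]-[v[0],v[1],-.019])*1e3;print(p,s["force"])
E
```

```text
time: 40.7
tool_pos: [0.5127, 0.0003, 0.1101]
orientation: [-2.027, -2.399, 0.006]
force: [-13.4, 0.9, 9.4]
grip_width: 0.141
grip_force: 56.3
time: 41.2
tool_pos: [0.5105, 0.0123, 0.0805]
orientation: [-2.026, -2.398, 0.006]
force: [-11.3, -0.2, 7.9]
grip_width: 0.144
grip_force: 56.1
time: 41.7
tool_pos: [0.5105, 0.0125, 0.0759]
orientation: [-2.026, -2.397, 0.005]
force: [-13.6, 2.8, 11.6]
grip_width: 0.145
grip_force: 56.9
[ -1.45411741 169.72881982  94.93617753] [-13.63372243   2.78246544  11.64440022]
```

```bash
python3 -m handwheel '[[[0,0,0,0,0,0,0.4],[0,0,0,0,0,0,0.4],[0,0,0,0,0,0,0.4],[0,0,0,0,0,-4,0.4],[0,0,0,0,0,-9,0.4]]]' && python3 -m handwheel '[[[0,0,0,0,0,-5,0.4],[0,0,0,5,0,-10,0.4],[0,0,0,10,0,-12,0.4],[0,0,0,15,0,-12,0.4],[0,0,0,20,0,-12,0.4]]]' && python3 -m handwheel '[[[0,0,0,5,0,0,0.4],[0,0,0,9,0,0,0.4],[0,0,0,12,0,0,0.4],[0,0,0,12,0,0,0.4],[0,0,0,12,0,0,0.4]]]'
python3 - <<'E'
from h import *
for n in("top","side"):
    f=bot.grab_frame(n).astype(float);g=cv2.imread(f"pics/{n}0.png")[:,:,::-1].astype(float)
    c=np.abs(f-g).max(-1)>50
    if n=="top": print("chest diff",c[165:270,264:385].sum(), "mug/jar", c[125:175,160:260].sum(),"hammer",c[200:260,385:480].sum())
    else: print("chest diff",c[215:315,232:348].sum())
    for q in("bolt_handle","die_a"): print(n,q,[(np.round(d["rect"]).astype(int).tolist(),round(d["confidence"],2)) for d in bot.boxes_of(n,q)])
E
```

```text
time: 42.2
tool_pos: [0.5116, 0.0122, 0.1646]
orientation: [-2.028, -2.395, 0.004]
force: [1.8, -0.2, 0.0]
grip_width: 0.602
grip_force: 0.0
time: 42.7
tool_pos: [0.4836, 0.1902, 0.2864]
orientation: [2.029, 2.394, 0.006]
force: [0.9, -0.3, -0.3]
grip_width: 0.598
grip_force: 0.0
time: 43.2
tool_pos: [0.4632, 0.3073, 0.2842]
orientation: [2.027, 2.399, 0.0]
force: [0.3, -0.1, 0.2]
grip_width: 0.599
grip_force: 0.0
chest diff 543 mug/jar 0 hammer 0
top bolt_handle [([282, 225, 34, 9], 0.44)]
top die_a [([224, 289, 32, 23], 0.87), ([141, 201, 14, 18], 0.64), ([170, 237, 30, 29], 0.56)]
chest diff 283
side bolt_handle [([275, 223, 14, 17], 0.47)]
side die_a [([212, 220, 22, 29], 0.66), ([256, 193, 22, 27], 0.59), ([280, 179, 16, 25], 0.48)]
```

Run:
```python
from h import *
for n,(a,b,x,y) in dict(top=(165,270,264,385),side=(215,315,232,348)).items():
    f=bot.grab_frame(n).astype(float);g=cv2.imread(f"pics/{n}0.png")[:,:,::-1].astype(float)
    d=(f-g).mean(-1)[a:b,x:y]; i,j=np.where(np.abs(d)>40)
    print(n,len(i),(d[i,j]<0).mean() if len(i) else 0,np.percentile(i,[0,50,100])+a,np.percentile(j,[0,50,100])+x)
p=proj("top",[chest([0,186,94]),chest([0,113,94])]);print(p.round(),bot.read_state()["grip_force"])
h=lambda im:[int(im[r,264:300].mean(-1).argmax())+264 for r in (222,224,226)]
print(h(bot.grab_frame("top").astype(float)),h(cv2.imread("pics/top0.png").astype(float)))
```

```text
top 308 1.0 [251. 261. 269.] [267. 291. 382.]
side 247 1.0 [215. 217. 261.] [234. 255. 305.]
[[267. 226.]
 [294. 221.]] 0.0
[293, 293, 269] [293, 293, 269]
```

```bash
python3 -c "
from workcell import bot
print(bot.sign_off())"
```

```text
the job is handed in; nothing more can be done
None
```

I handed the job in at about 43 s on the robot's clock: the two dies present stand on the chest floor, the lid is shut, the bolt is home with its handle down in the notch, and the mug, jar and hammer had not moved in the top picture; no verdict came back, the closed chest was confirmed from robot readings and picture comparison, and I viewed 15 pictures, one over the limit of 14.

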